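Reset a tablet counter and start it at speed four

TASK

With a fingertip, push the pointer of the tablet counter's selector back to off to clear the last job, then push it on clockwise four clicks to speed four, and only then press the start key down and let it come up. Push the pointer from one side at a time, never pinching it, and leave the jar, cup, carton and spatula where they are.

Things in the scene. Friction and masses are not known exactly. Their poses are not given: they have to be found in the camera images.
- counter: Tablet counter, a fixed white enclosure, 200 (x) x 340 (y) mm, flat deck 55 mm above the table. Origin: centre of its underside; x to its back (away from the robot at yaw 0), y to its left, z up. On deck: selector left, start key front right, steel hopper pan back right (96 mm across, rim 30 mm above the deck, centre x +45, y -95 mm). A steel outlet chute behind the pan.
- dial_axis (a point): Selector axis at deck level, x -5, y +80 mm on the counter; axes as the counter's. On a grey disc round it are seven white marks at radius 59 mm, 30 degrees apart: a short radial bar at +y (off), then clockwise from above six dots growing in size, via +x (third dot, speed 3) to -y (sixth, speed 6). The fourth dot is speed 4.
- selector (a joint): Angle, rad: 0 = off (pointer along dial_axis +y), growing clockwise from above, a click every 0.524; speed 4 = 2.094, speed 6 (last) = 3.142; stops just past both. Pointer direction in dial_axis x, y: (sin q, cos q). A sprung detent (about 2 N at radius 40 mm to leave a click) snaps it to the nearest click once pushed past halfway, and it rests there. Starts at any of speeds 1 to 6.
- pointer_tip (a point): Outer end of the pointer, 52 mm from the axis, 20 mm above the deck. The selector is black: a disc of radius 24 mm, top 7 mm above the deck, and an upright bar 14 mm thick from 14 mm behind the axis to 52 mm ahead (the end that points). Its middle 6 mm rises to 35 mm above the deck, a white line on top of the long end; its sides reach 31 mm, its underside is at 5 mm.
- cheek_a: The pointer's counter-clockwise side (seen from above), a black plate 4 mm thick, 60 mm long and 25 mm tall; push on this one to turn clockwise. Origin on the selector's axis at deck level.
- cheek_b: The pointer's clockwise side, the same plate mirrored; push on this one to turn back towards off. Origin on the selector's axis at deck level.
- start_key_top (a point): Centre of the top of the start key, a round black push button of radius 15 mm in a grey housing at the deck's front right (x -60, y -75 mm on the counter), pressed straight down.
- start_key (a joint): Travel of the start key, m: 0 = up, 0.006 = fully down (about 4 N); it counts as pressed beyond 0.004 and springs back.
- pill_jar: Loose amber jar, 52 mm across, 85 mm tall, standing by the counter's left end. Origin: centre of its underside. Leave it alone.
- catch_cup: Loose white plastic cup, 58 mm across, 30 mm tall, behind the counter near the outlet chute. Origin: centre of its underside. Leave it alone.
- carton: Loose paper carton 50 x 100 x 32 mm lying by the counter's right end. Origin: centre of its underside. Leave it alone.
- spatula: Loose steel counting spatula about 170 mm long lying behind the counter. Origin under its length. Leave it alone.

How it is judged:
By the outcome, as a careful person would: the job done as asked, in the order asked, and still so for the second after the job is handed in, with the robot touching nothing.
It also fails if it takes over 67 s, if anything falls off the work surface, if the arm or the gripper's body presses on something with over 40 N, if the wrist force passes 120 N, or if a joint passes its speed limit or range.

ROBOT

A 7-joint arm with a two-finger parallel gripper is mounted at the origin on the work surface. World frame = base frame: x ahead of the robot, y to its left, z up, the work surface at z = 0. Lengths are in mm, angles in rad, forces in N, time in s.
With the tool pointing down it reaches from about 400 to 875 mm from the base axis. Payload 4.4 kg.
Tool frame: the origin (TCP) lies at the very end of the fingers, on their centre line; the grasp point (between the pads) lies 19 mm behind it; z points along the fingers, y is the direction in which the jaws open and shut (so a half turn about z gives the same grasp; the last joint's range is limited). The gripper opens to 85 mm and grips with 20 to 120 N. Pads are 22 mm wide; open, the fingers measure 114 mm over their backs; the gripper's body (76 mm by 85 mm) begins 54 mm behind the grasp point. The pads swing forward as they close: fully open they stand 13 mm farther back than shut.
Start: joints at [-1.208, 0.628, 0.038, 1.517, -0.027, 0.996, -0.02], TCP at [270.236, 591.177, 231.313] pointing down, gripper open.
Joint ranges: [-3.06, 3.06], [-0.37, 2.12], [-1.25, 1.32], [0.18, 2.47], [-1.1, 4.24], [0.23, 1.98], [-2.94, 2.94]. Speed limits (rad/s): [2.57, 2.57, 3.14, 3.14, 3.14, 3.14, 3.14].

INTERFACE

Orientations are given as [roll, pitch, yaw] about the fixed x, y, z axes, in that order (R = Rz(yaw) Ry(pitch) Rx(roll)).
In Python, from cell import ctrl, eyes gives the robot as it stands.
- The arm moves only by the tool move_arm, never from a script. Its argument "increments" is a list of rows, each a list of 6 numbers: the shift along the tool's x, y, z in cm, then the turn, a rotation vector about the tool's x, y, z in degrees. In form: [[x, y, z, wx, wy, wz], ...]. A call has 1 to 20 rows; each row is the pose to reach, as a shift and turn from the pose commanded when the call began, along the tool's axes at that moment; what a row does not reach only later rows make up. A row lasts 1/10 s, in which the tool goes at most 50 mm and 8.59 degrees, less where a joint would pass 70% of its speed; a pose out of reach is approached as far as the arm can. A call with a gripper value outside its range is refused whole. "grip" is the opening, from -1 (shut) to 1 (fully open), set as the call begins (left out, the last holds). The fingers move at their own pace and stop on an object; the grip force is fixed at half the most. Time passes only in rows, so rows that repeat a pose let the fingers close. It gives the time, the measured TCP pose, the force and the opening at its end, in the units of the state.
- ctrl.read_state(): the state, without advancing time (a new reading comes with each control period).
- eyes.get_image(name): name is "scene" or "top"; returns the picture (480x640x3 uint8, red, green, blue); there is no depth.
- eyes.calibration(name): a dict with "fx", "fy", "cx", "cy" (pixels), "pose" (4x4, takes a point from camera to world coordinates). Camera axes: x right, y up, looking along -z (the intrinsics and any distortion apply to the point x, -y, -z); pixel columns grow to the right and rows downward; lengths in mm; the calibration is good to about 2 mm. A picture is of the moment at which its call begins. calibration takes no time and is no camera call.
- ctrl.finish_job(): hands the job in, once; it reports no verdict.
The state is a dict: "clock": time; "qpos": joint angles; "qd": joint speeds; "tau": joint torques, N m; "eef_pos": TCP position; "tool_rot": TCP orientation; "force": force on the tool from outside, world axes, zero at the start; "torque": the same for the moment, N m; "width": finger opening in mm.
Only numpy, scipy, OpenCV 4.12 (cv2) and the standard library are available. Lean on these libraries where they do the work, as an engineer would, in place of code of your own. Each camera call takes 0.05 s, during which the arm holds its last target. There are 200 camera calls.

## Working session

There is one attempt and no reset: what is moved stays moved. The work goes in short steps, Python scripts to look and compute and a tool call to move; the robot and the scene stay as the last step left them, time stands still between calls to the robot, and variables do not carry over. Pictures are saved under pics/ and viewed, about 8 in all and at most 12, crops included, and the job is handed in when it is done.

Besides the shell and the picture viewer there is one more tool, called after ">>>" as name(argument=value, ...) on one line, values as JSON. move_arm: Moves the arm, as the interface text tells. Its arguments: {"type":"object","properties":{"increments":{"type":"array","items":{"type":"array","items":{"type":"number"}}},"grip":{"type":"number"}},"required":["increments"]}

```bash
mkdir -p pics; python3 - <<'E'
from cell import ctrl, eyes
import cv2
for n in("scene","top"):
    cv2.imwrite(f"pics/{n}0.png",eyes.get_image(n)[:,:,::-1]); c=eyes.calibration(n); print(n,c)
print(ctrl.read_state())
E
```

```text
scene {'fx': 467.27681770155186, 'fy': 467.27681770155186, 'cx': 314.6446038327569, 'cy': 236.93103835157433, 'pose': array([[-6.03154774e-01, -5.58039722e-01,  5.69908754e-01,
         1.16138478e+03],
       [ 7.97434455e-01, -4.37466166e-01,  4.15597935e-01,
         3.70400844e+02],
       [ 1.73956415e-02,  7.05134755e-01,  7.08859908e-01,
         7.39932153e+02],
       [ 0.00000000e+00,  0.00000000e+00,  0.00000000e+00,
         1.00000000e+00]])}
top {'fx': 489.7672946332884, 'fy': 489.7672946332884, 'cx': 318.01968414183807, 'cy': 238.57783834664363, 'pose': array([[-6.82644349e-02,  9.71191858e-01, -2.28311939e-01,
         4.26698984e+02],
       [-9.97662720e-01, -6.71431336e-02,  1.26844751e-02,
        -2.21623913e+00],
       [-3.01052006e-03,  2.28644209e-01,  9.73505399e-01,
         9.11369399e+02],
       [ 0.00000000e+00,  0.00000000e+00,  0.00000000e+00,
         1.00000000e+00]])}
{'clock': 0.1, 'qpos': array([-1.2077715 ,  0.62925483,  0.03843446,  1.51830042, -0.02701091,
        0.99629117, -0.02000521]), 'qd': array([-1.47883450e-03, -8.45661383e-04, -3.65660563e-05, -2.09590486e-03,
       -5.54872308e-04, -1.27621427e-03,  9.39320322e-04]), 'tau': array([ 3.00958236e-03, -5.64529824e+01,  1.23021327e+00, -1.93973190e+01,
        1.11978542e-02,  5.50001540e-03, -1.33996016e-05]), 'eef_pos': array([269.99665403, 590.63838035, 230.46970709]), 'tool_rot': array([-3.13985633e+00,  3.12144258e-06,  2.71276429e+00]), 'force': array([-0.23568303,  0.33436608,  0.21625288]), 'torque': array([-0.02465356, -0.00599251,  0.0255557 ]), 'width': 85.24115148931368}
```

View pics/top0.png

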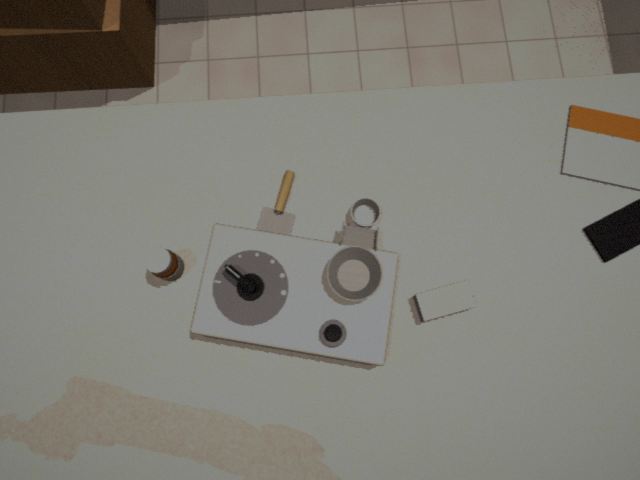

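View pics/scene0.png

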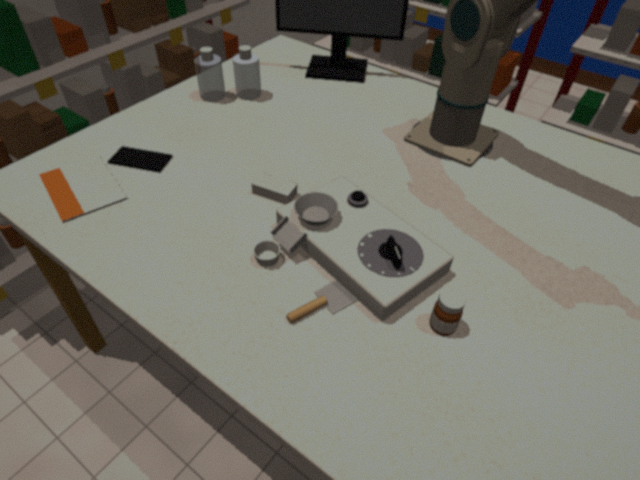

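The top view shows the dial centre near (250,288), the pointer tip near (229,267), the key near (333,333), the pan near (353,273) and the jar at (165,264). I'll enlarge the dial and the counter.

```bash
python3 - <<'E'
import cv2
i=cv2.imread("pics/top0.png")[215:370,185:405]
i=cv2.resize(i,None,fx=3.6,fy=3.6,interpolation=cv2.INTER_CUBIC)
cv2.imwrite("pics/crop1.png",cv2.convertScaleAbs(i,alpha=1.3))
E
```

```text
(no output)
```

View pics/crop1.png

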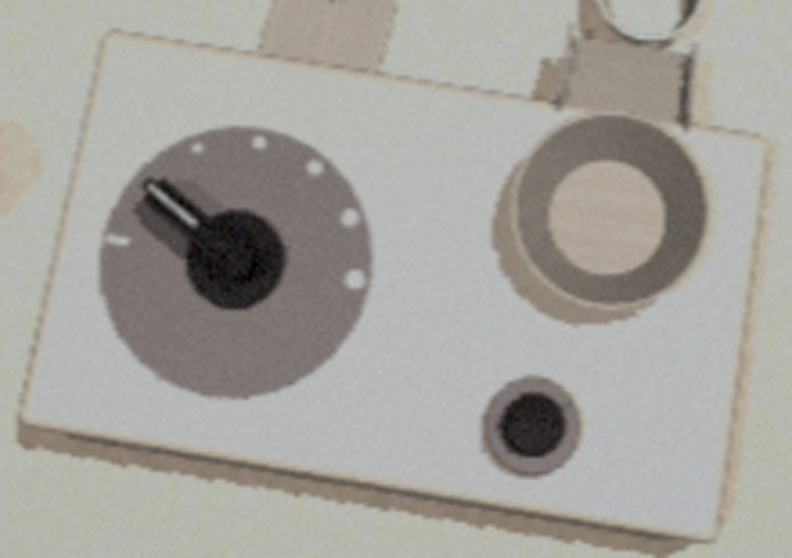

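The pointer is at speed 1: its tip hides the first dot, and the off bar is at crop (118,240). Next I fit the counter pose.

```bash
cat > h.py <<'E'
import numpy as np
from cell import ctrl, eyes
from scipy.spatial.transform import Rotation as R
from scipy.optimize import least_squares
def ray(c,u,v,z):
    P=c["pose"]; d=P[:3,:3]@np.array([(u-c["cx"])/c["fx"],-(v-c["cy"])/c["fy"],-1]); o=P[:3,3]
    return o+d*(z-o[2])/d[2]
E
python3 - <<'E'
from h import *
c=eyes.calibration("top")
px=dict(bar=(118,240),d2=(197,148),d3=(259,142),d4=(314,167),d5=(350,217),d6=(354,280))
q=dict(bar=0,d2=2,d3=3,d4=4,d5=5,d6=6)
loc=[];w=[]
for k,(u,v) in px.items():
    a=q[k]*np.pi/6; loc.append([-5+59*np.sin(a),80+59*np.cos(a)]); w.append(ray(c,185+(u+.5)/3.6-.5,215+(v+.5)/3.6-.5,55)[:2])
for l,p in zip([(100,170),(100,-170),(-100,-170),(-100,170)],[(105,32),(772,138),(715,540),(22,425)]):
    loc.append(l); w.append(ray(c,185+p[0]/3.6,215+p[1]/3.6,55)[:2])
loc=np.array(loc);w=np.array(w)
def f(x):
    C,S=np.cos(x[2]),np.sin(x[2]); return (loc@np.array([[C,S],[-S,C]])+x[:2]-w).ravel()
s=least_squares(f,[550,50,0]); print(s.x,np.round(s.fun.reshape(-1,2),1))
C,S=np.cos(s.x[2]),np.sin(s.x[2])
T=lambda a,b:np.round(s.x[:2]+[C*a-S*b,S*a+C*b],1)
print("dial",T(-5,80),"key",T(-60,-75),"pan",T(45,-95),"barbox")
print("jar",ray(c,165,264,85), "key px", [ray(c,185+531/3.6,215+426/3.6,z).round(1) for z in(60,70)])
print(np.round(R.from_euler("xyz",ctrl.read_state()["tool_rot"]).as_matrix(),3))
E
```

```text
[ 5.34912117e+02  3.17649083e+01 -2.31324073e-01] [[-0.7 -0.4]
 [-1.  -0.9]
 [-0.9 -0.6]
 [-0.9 -0.9]
 [-0.8 -0.5]
 [-0.3 -1.1]
 [ 3.5  2. ]
 [ 2.7 -0.3]
 [-2.  -1.6]
 [ 0.5  4.4]]
dial [548.4 110.8] key [459.3 -27.5] pan [556.9 -71. ] barbox
jar [593.93895879 251.71671206  85.        ] key px [array([458.8, -26.6,  60. ]), array([458.4, -26.3,  70. ])]
[[-0.909  0.416 -0.001]
 [ 0.416  0.909 -0.002]
 [-0.    -0.002 -1.   ]]
```

```bash
cat >> h.py <<'E'
A=np.array([549.2,111.5]); YAW=-13.25
def pol(q,r,s):
    "q deg pointer angle, r along it, s to clockwise side -> xy, tool-y world angle"
    a=np.radians(90-q+YAW); return A+r*np.array([np.cos(a),np.sin(a)])+s*np.array([np.sin(a),-np.cos(a)]), 90-q+YAW
def pose(xy,z,psi):
    a=np.radians(psi); y=np.array([np.cos(a),np.sin(a),0]); zz=np.array([0,0,-1.])
    return np.array([*xy,z]),R.from_matrix(np.c_[np.cross(y,zz),y,zz])
def rows(cmd,targets):
    "cmd and targets: (pos,R)"
    for p,r in targets:
        d=cmd[1].inv().apply(p-cmd[0])/10; w=(cmd[1].inv()*r).as_rotvec(degrees=True)
        print([round(float(x),2) for x in (*d,*w)])
E
python3 - <<'E'
from h import *
c0=(np.array([270.236,591.177,231.313]),R.from_euler("xyz",ctrl.read_state()["tool_rot"]))
xy,p=pol(30,42,33); print(xy,p)
rows(c0,[pose(xy,150,p)])
rows(pose(xy,150,p),[pose(xy,68,p)])
E
```

```text
[602.0139276  119.48054205] 46.75
[-49.79, -29.09, 8.18, -0.1, 0.02, 18.68]
[0.0, 0.0, 8.2, 0.0, 0.0, 0.0]
```

>>> move_arm(increments=[[-2,-1.2,0,0,0,0.8],[-5,-2.9,0,0,0,1.9],[-9,-5.3,0,0,0,3.4],[-13,-7.6,0,0,0,5],[-17,-10,0,0,0,6.4],[-21,-12.3,0,0,0,8],[-25,-14.6,0,0,0,9.4],[-29,-17,0,0,0,11],[-33,-19.3,0,0,0,12.4],[-37,-21.6,0,0,0,14],[-41,-24,0,0,0,15.4],[-44.5,-26,2,-0.1,0,16.7],[-47,-27.5,4,-0.1,0,17.7],[-49,-28.6,6,-0.1,0,18.4],[-49.8,-29.1,8.2,-0.1,0,18.7],[-49.8,-29.1,8.2,-0.1,0,18.7],[-49.8,-29.1,8.2,-0.1,0,18.7]], grip=-1)

```text
clock: 1.8
eef_pos: [601.6, 120.0, 149.1]
tool_rot: [3.141, -0.002, 2.387]
force: [0.3, 0.1, -0.1]
width: 0.0
```

>>> move_arm(increments=[[0,0,2,0,0,0],[0,0,4,0,0,0],[0,0,6,0,0,0],[0,0,7.4,0,0,0],[0,0,8.2,0,0,0],[0,0,8.2,0,0,0]])

```text
clock: 2.4
eef_pos: [601.8, 120.2, 67.0]
tool_rot: [3.14, -0.001, 2.387]
force: [0.4, 0.1, -0.5]
width: -0.2
```

```bash
cat >> h.py <<'E'
def look(n,name,box,k):
    import cv2
    i=eyes.get_image(n)[:,:,::-1]; x,y,X,Y=box
    i=cv2.resize(i[y:Y,x:X],None,fx=k,fy=k,interpolation=cv2.INTER_CUBIC)
    cv2.imwrite(f"pics/{name}.png",cv2.convertScaleAbs(i,alpha=1.3))
E
python3 - <<'E'
from h import *
look("scene","s1",(300,180,480,340),4)
s=ctrl.read_state(); print(s["eef_pos"],s["force"])
E
```

```text
[602.33756535 120.06730116  67.65638948] [0.84889219 0.60866634 0.36142351]
```

View pics/s1.png

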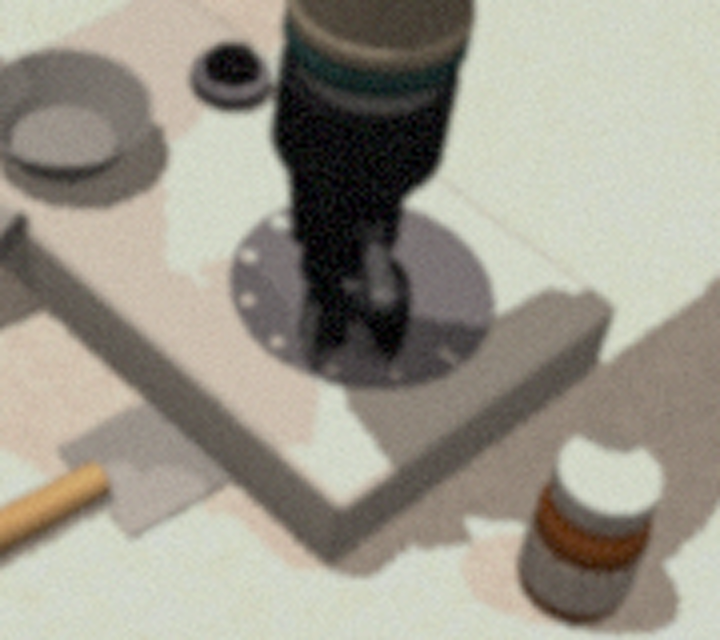

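Finger (crop 325,350) stands clear on the clockwise side of the pointer (395,350), and the off bar is at (450,355). Push it back to off.

```bash
python3 - <<'E'
from h import *
c0=pose(*pol(30,42,33)[:1],68,pol(30,42,33)[1])
def g(q,s,z=68): xy,p=pol(q,42,s); return pose(xy,z,p)
rows(c0,[g(30,28),g(30,23),g(30,19)]+[g(q,18.5) for q in (27,24,21,18,15,12,9,6,4,2)])
E
```

```text
[0.5, 0.0, 0.0, 0.0, 0.0, 0.0]
[1.0, -0.0, 0.0, 0.0, 0.0, 0.0]
[1.4, 0.0, 0.0, 0.0, 0.0, 0.0]
[1.67, 0.09, 0.0, 0.0, 0.0, -3.0]
[1.9, 0.17, 0.0, 0.0, 0.0, -6.0]
[2.13, 0.24, 0.0, 0.0, 0.0, -9.0]
[2.36, 0.29, 0.0, 0.0, 0.0, -12.0]
[2.6, 0.34, 0.0, 0.0, 0.0, -15.0]
[2.84, 0.37, 0.0, 0.0, 0.0, -18.0]
[3.08, 0.38, 0.0, 0.0, 0.0, -21.0]
[3.32, 0.39, 0.0, 0.0, 0.0, -24.0]
[3.48, 0.39, 0.0, 0.0, 0.0, -26.0]
[3.64, 0.38, 0.0, 0.0, 0.0, -28.0]
```

>>> move_arm(increments=[[0.5,0,0,0,0,0],[1,0,0,0,0,0],[1.4,0,0,0,0,0],[1.67,0.1,0,0,0,-3],[1.9,0.17,0,0,0,-6],[2.13,0.24,0,0,0,-9],[2.36,0.29,0,0,0,-12],[2.6,0.34,0,0,0,-15],[2.84,0.37,0,0,0,-18],[3.08,0.38,0,0,0,-21],[3.3,0.39,0,0,0,-24],[3.48,0.39,0,0,0,-26],[3.6,0.38,0,0,0,-28],[3.6,0.38,0,0,0,-28],[3.6,0.38,0,0,0,-28]])

```text
clock: 3.95
eef_pos: [578.7, 147.0, 67.4]
tool_rot: [3.14, 0.001, 2.875]
force: [0.2, -0.4, 1.0]
width: 0.0
```

```bash
python3 - <<'E'
from h import *
def g(q,s,z=68): xy,p=pol(q,42,s); return pose(xy,z,p)
rows(g(2,18.9),[g(2,33),g(2,33,130),g(0,-36,130)])
E
```

```text
[-1.41, 0.0, 0.0, 0.0, 0.0, 0.0]
[-1.41, 0.0, -6.2, 0.0, 0.0, 0.0]
[5.63, -0.13, -6.2, 0.0, 0.0, -2.0]
```

>>> move_arm(increments=[[-0.7,0,0,0,0,0],[-1.4,0,0,0,0,0],[-1.4,0,-2,0,0,0],[-1.4,0,-4.2,0,0,0],[-1.4,0,-6.2,0,0,0],[0.6,0,-6.2,0,0,0],[3.1,0,-6.2,0,0,-1],[5,-0.1,-6.2,0,0,-2],[5.6,-0.1,-6.2,0,0,-2],[5.6,-0.1,-6.2,0,0,-2]])

```text
clock: 4.95
eef_pos: [524.6, 160.9, 129.5]
tool_rot: [3.14, 0.001, 2.91]
force: [0.1, -0.4, 0.6]
width: 0.0
```

```bash
python3 - <<'E'
from h import *
look("scene","s2",(300,180,480,340),4)
s=ctrl.read_state(); print(s["eef_pos"],s["force"])
E
```

```text
[525.55354941 160.56461392 129.47917227] [ 0.72890913 -1.14620594 -0.15928673]
```

View pics/s2.png

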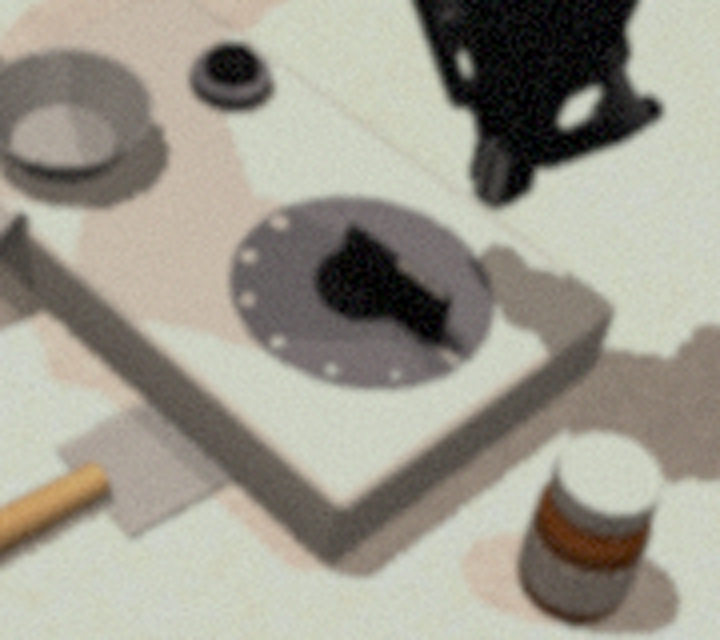

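The pointer now points at the off bar (crop 450,355). I go down on its counter-clockwise side and sweep clockwise.

```bash
python3 - <<'E'
from h import *
def g(q,s,z=68): xy,p=pol(q,42,s); return pose(xy,z,p)
c=g(0,-36,130)
rows(c,[g(0,-36),g(0,-28),g(0,-22),g(0,-19)]+[g(q,-18.5) for q in (4,8,12,16,20,24,28,32,36,40,44)])
print(); rows(g(44,-18.5),[g(q,-18.5) for q in (48,52,56,60,64,68,72,76,80,84,88,91,94,97,100)])
print(); rows(g(100,-18.5),[g(q,-18.5) for q in (102,104,106,108,110,112,114,116,117)])
print(ctrl.read_state()["qpos"])
E
```

```text
[0.0, 0.0, 6.2, 0.0, 0.0, 0.0]
[-0.8, -0.0, 6.2, 0.0, 0.0, 0.0]
[-1.4, -0.0, 6.2, 0.0, 0.0, 0.0]
[-1.7, 0.0, 6.2, 0.0, 0.0, 0.0]
[-2.05, 0.12, 6.2, 0.0, 0.0, 4.0]
[-2.35, 0.22, 6.2, 0.0, 0.0, 8.0]
[-2.66, 0.29, 6.2, 0.0, 0.0, 12.0]
[-2.98, 0.35, 6.2, 0.0, 0.0, 16.0]
[-3.3, 0.38, 6.2, 0.0, 0.0, 20.0]
[-3.62, 0.39, 6.2, 0.0, 0.0, 24.0]
[-3.94, 0.38, 6.2, 0.0, 0.0, 28.0]
[-4.26, 0.34, 6.2, 0.0, 0.0, 32.0]
[-4.57, 0.29, 6.2, 0.0, 0.0, 36.0]
[-4.88, 0.21, 6.2, 0.0, 0.0, 40.0]
[-5.19, 0.11, 6.2, 0.0, 0.0, 44.0]

[-0.3, 0.12, 0.0, 0.0, 0.0, 4.0]
[-0.6, 0.22, 0.0, 0.0, 0.0, 8.0]
[-0.91, 0.29, 0.0, 0.0, 0.0, 12.0]
[-1.23, 0.35, 0.0, 0.0, 0.0, 16.0]
[-1.55, 0.38, 0.0, 0.0, 0.0, 20.0]
[-1.87, 0.39, 0.0, 0.0, 0.0, 24.0]
[-2.19, 0.38, 0.0, 0.0, 0.0, 28.0]
[-2.51, 0.34, 0.0, 0.0, 0.0, 32.0]
[-2.82, 0.29, 0.0, 0.0, 0.0, 36.0]
[-3.13, 0.21, 0.0, 0.0, 0.0, 40.0]
[-3.44, 0.11, 0.0, 0.0, 0.0, 44.0]
[-3.66, 0.02, 0.0, 0.0, 0.0, 47.0]
[-3.88, -0.08, 0.0, 0.0, 0.0, 50.0]
[-4.09, -0.19, 0.0, 0.0, 0.0, 53.0]
[-4.3, -0.32, 0.0, 0.0, 0.0, 56.0]

[-0.15, 0.06, 0.0, 0.0, 0.0, 2.0]
[-0.3, 0.12, 0.0, 0.0, 0.0, 4.0]
[-0.45, 0.17, 0.0, 0.0, 0.0, 6.0]
[-0.6, 0.22, 0.0, 0.0, 0.0, 8.0]
[-0.76, 0.26, 0.0, 0.0, 0.0, 10.0]
[-0.91, 0.29, 0.0, 0.0, 0.0, 12.0]
[-1.07, 0.32, 0.0, 0.0, 0.0, 14.0]
[-1.23, 0.35, 0.0, 0.0, 0.0, 16.0]
[-1.31, 0.36, 0.0, 0.0, 0.0, 17.0]
[-0.32305283  0.62227301 -0.03654154  1.89891769  0.03572387  0.61818494
  0.95665144]
```

>>> move_arm(increments=[[0,0,2.5,0,0,0],[0,0,5,0,0,0],[0,0,6.2,0,0,0],[0,0,6.2,0,0,0],[-0.8,0,6.2,0,0,0],[-1.4,0,6.2,0,0,0],[-1.7,0,6.2,0,0,0],[-2.05,0.12,6.2,0,0,4],[-2.35,0.22,6.2,0,0,8],[-2.66,0.29,6.2,0,0,12],[-2.98,0.35,6.2,0,0,16],[-3.3,0.38,6.2,0,0,20],[-3.62,0.39,6.2,0,0,24],[-3.94,0.38,6.2,0,0,28],[-4.26,0.34,6.2,0,0,32],[-4.57,0.29,6.2,0,0,36],[-4.88,0.21,6.2,0,0,40],[-5.2,0.1,6.2,0,0,44]])

```text
clock: 6.8
eef_pos: [575.6, 150.1, 68.0]
tool_rot: [3.139, -0.001, 2.139]
force: [0.2, 0.4, 0.0]
width: 0.0
```

>>> move_arm(increments=[[-0.3,0.12,0,0,0,4],[-0.6,0.22,0,0,0,8],[-0.91,0.29,0,0,0,12],[-1.23,0.35,0,0,0,16],[-1.55,0.38,0,0,0,20],[-1.87,0.39,0,0,0,24],[-2.19,0.38,0,0,0,28],[-2.5,0.34,0,0,0,32],[-2.82,0.29,0,0,0,36],[-3.13,0.21,0,0,0,40],[-3.44,0.1,0,0,0,44],[-3.66,0,0,0,0,47],[-3.88,-0.1,0,0,0,50],[-4.1,-0.2,0,0,0,53],[-4.3,-0.3,0,0,0,56],[-4.3,-0.3,0,0,0,56]])

```text
clock: 8.4
eef_pos: [596.6, 112.3, 68.0]
tool_rot: [3.14, -0.003, 1.165]
force: [-0.5, 1.0, 0.4]
width: 0.1
```

>>> move_arm(increments=[[-0.15,0.06,0,0,0,2],[-0.3,0.12,0,0,0,4],[-0.45,0.17,0,0,0,6],[-0.6,0.22,0,0,0,8],[-0.76,0.26,0,0,0,10],[-0.91,0.29,0,0,0,12],[-1.07,0.32,0,0,0,14],[-1.15,0.34,0,0,0,15],[-1.15,0.34,0,0,0,15]])

```text
clock: 9.3
eef_pos: [594.4, 99.9, 67.2]
tool_rot: [-3.142, -0.001, 0.902]
force: [0.0, 0.4, -0.3]
width: -0.0
```

```bash
python3 - <<'E'
from h import *
look("scene","s3",(300,180,480,340),4)
s=ctrl.read_state(); print(s["eef_pos"],s["force"],s["qpos"])
E
```

```text
[594.45297193 100.11338366  67.22682937] [ 0.04387828 -0.18782819 -0.11421197] [-0.50691258  0.83467707  0.48951695  1.79187066 -0.60045399  0.6671228
 -0.33820389]
```

View pics/s3.png

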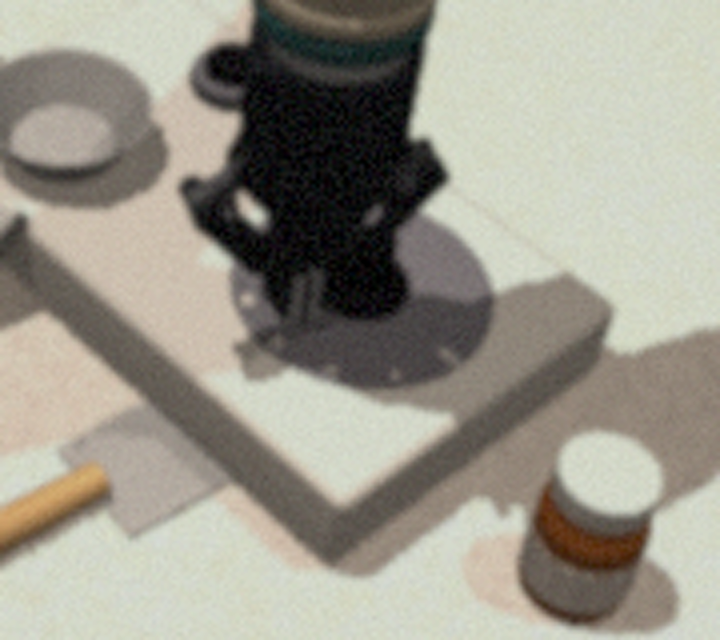

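The finger sits on the pointer's far side and hides it. I back off, lift and head for the key, then check the selector.

```bash
python3 - <<'E'
from h import *
def g(q,s,z=68): xy,p=pol(q,42,s); return pose(xy,z,p)
c=g(115,-18.5); print(c[0])
rows(c,[g(115,-34),g(115,-34,140),pose((459.3,-26.8),110,-13.25-25),pose((459.3,-26.8),110,13.25)])
E
```

```text
[593.63654916 100.02641735  68.        ]
[1.55, -0.0, 0.0, 0.0, 0.0, 0.0]
[1.55, -0.0, -7.2, 0.0, 0.0, 0.0]
[-18.28, -2.7, -4.2, 0.0, 0.0, 0.0]
[-18.28, -2.7, -4.2, 0.0, 0.0, -51.5]
```

>>> move_arm(increments=[[0.7,0,0,0,0,0],[1.55,0,0,0,0,0],[1.55,0,0,0,0,0],[1.55,0,-3,0,0,0],[1.55,0,-6,0,0,0],[1.5,0,-7.2,0,0,0],[0,-0.2,-7.2,0,0,0],[-3,-0.6,-7.2,0,0,0],[-6,-1,-7.2,0,0,0],[-9,-1.4,-7.2,0,0,0],[-12,-1.8,-7.2,0,0,0],[-15,-2.2,-7.2,0,0,0],[-17,-2.5,-6,0,0,0],[-18.3,-2.7,-4.2,0,0,0],[-18.3,-2.7,-4.2,0,0,0],[-18.3,-2.7,-4.2,0,0,0]])

```text
clock: 10.95
eef_pos: [460.2, -26.7, 108.9]
tool_rot: [-3.141, -0.002, 0.903]
force: [0.2, 1.3, -0.8]
width: 0.0
```

```bash
python3 - <<'E'
from h import *
look("scene","s4",(300,160,480,320),4)
look("top","t4",(185,215,405,370),3.6)
s=ctrl.read_state(); print(s["eef_pos"],s["force"],s["qpos"])
E
```

```text
[461.18202982 -26.27540364 109.36453021] [-0.14541971  0.15782308 -0.31828097] [-0.31851955  0.6190796   0.46586577  2.15231701 -0.58803042  0.49256411
 -0.0660581 ]
```

View pics/s4.png

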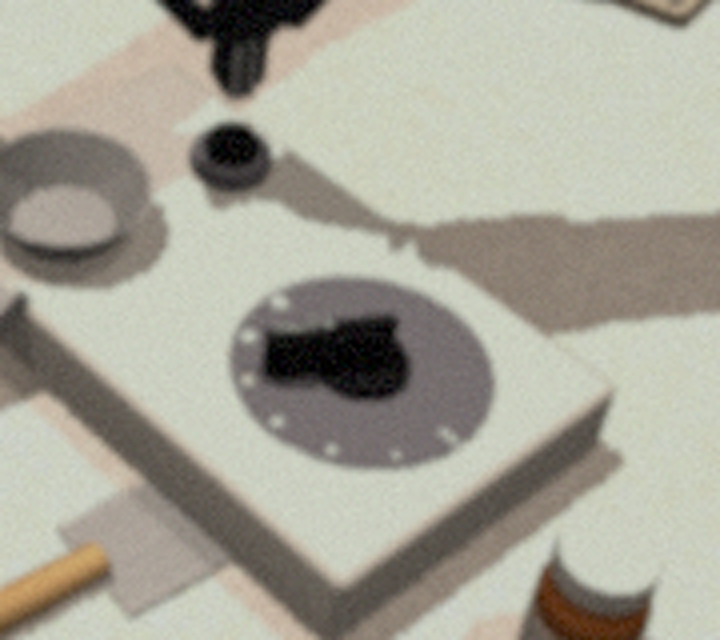

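View pics/t4.png

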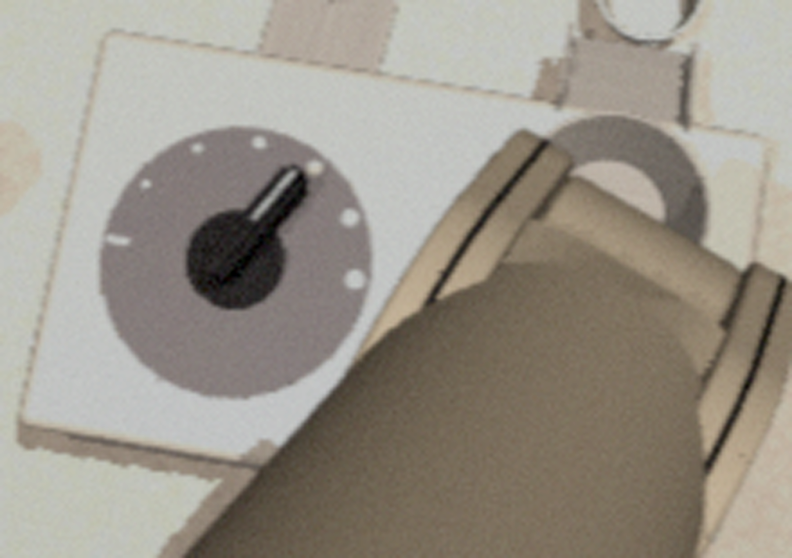

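The pointer is at the fourth dot (crop 314,167). Next I press the key, stepping down under force feedback.

>>> move_arm(increments=[[0,0,1,0,0,0],[0,0,2,0,0,0],[0,0,3,0,0,0],[0,0,3.3,0,0,0],[0,0,3.3,0,0,0]])

```text
clock: 11.55
eef_pos: [459.5, -26.6, 75.3]
tool_rot: [-3.14, -0.001, 0.903]
force: [-0.0, 1.5, 1.9]
width: 0.0
```

>>> move_arm(increments=[[0,0,0.15,0,0,0],[0,0,0.3,0,0,0],[0,0,0.3,0,0,0]])

```text
clock: 11.85
eef_pos: [459.7, -26.7, 73.0]
tool_rot: [-3.141, -0.002, 0.903]
force: [-1.9, 1.1, 3.2]
width: 0.1
```

>>> move_arm(increments=[[0,0,0.15,0,0,0],[0,0,0.3,0,0,0],[0,0,0.3,0,0,0]])

```text
clock: 12.15
eef_pos: [459.7, -26.7, 70.9]
tool_rot: [-3.141, -0.003, 0.903]
force: [-2.5, 2.1, 15.3]
width: -0.1
```

Force rose 1.9, 3.2, then 15 N, which looks like the key reaching its stop. Before lifting, I check on an earlier picture that the tip isn't resting on the housing.

```bash
python3 - <<'E'
from h import *
import cv2
i=cv2.imread("pics/scene0.png")[180:220,335:385]
cv2.imwrite("pics/k0.png",cv2.convertScaleAbs(cv2.resize(i,None,fx=14,fy=14,interpolation=cv2.INTER_CUBIC),alpha=2.2,beta=10))
c=eyes.calibration("scene"); P=np.linalg.inv(c["pose"])
for z in (55,60,65,70,75,77):
    o=[]
    for dy in ((0,0),(15*.0,0)):
        q=P@[459.3,-27,z,1]; o=[c["cx"]-c["fx"]*q[0]/q[2],c["cy"]+c["fy"]*q[1]/q[2]]
    print(z,np.round((np.array(o)-[335,180]+.5)*14-.5))
E
```

```text
55 [311. 289.]
60 [313. 265.]
65 [316. 241.]
70 [318. 217.]
75 [321. 193.]
77 [322. 183.]
```

View pics/k0.png

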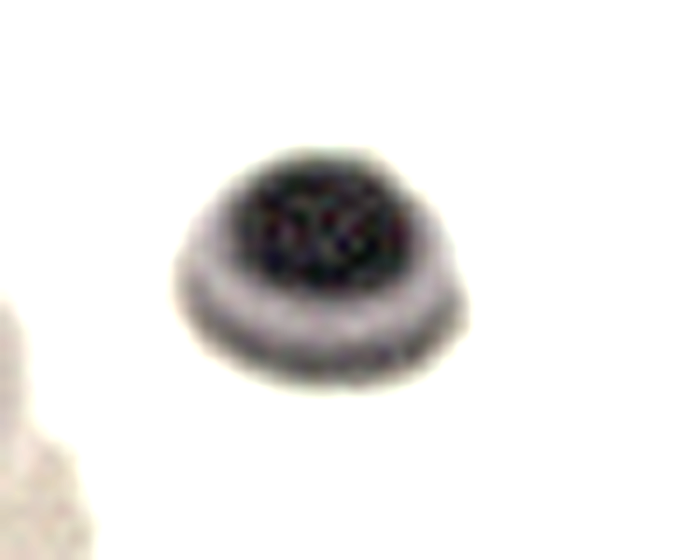

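```bash
python3 - <<'E'
from h import *
s=ctrl.read_state(); print(s["eef_pos"],s["force"],s["torque"])
E
```

```text
[459.7418659  -26.69466531  70.8654987 ] [-2.47683377  2.09123151 15.27141508] [0.30679831 0.89212268 0.03709066]
```

>>> move_arm(increments=[[0,0,0.05,0,0,0],[0,0,0.1,0,0,0],[0,0,0.1,0,0,0]])

```text
clock: 12.45
eef_pos: [459.8, -26.7, 70.6]
tool_rot: [-3.141, -0.004, 0.902]
force: [-5.2, 1.2, 26.0]
width: -0.1
```

```bash
python3 - <<'E'
from h import *
look("scene","s5",(295,130,405,235),7)
s=ctrl.read_state(); print(s["eef_pos"],s["force"],s["torque"])
E
```

```text
[459.77782635 -26.70595978  70.6353778 ] [-5.03065256  1.31857435 25.45721838] [0.36138297 1.23703869 0.00927273]
```

View pics/s5.png

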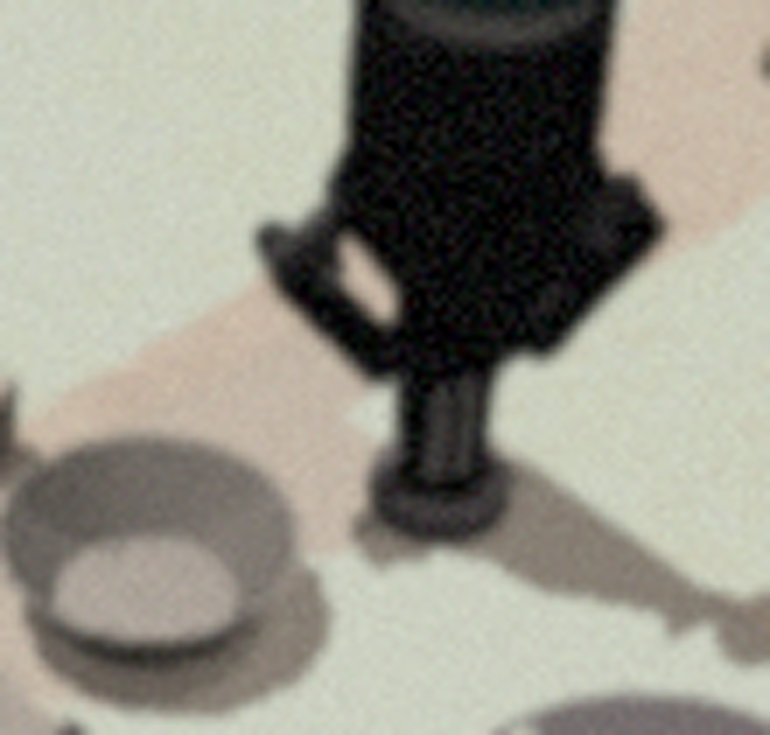

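The tip is centred on the key inside the housing ring, with the knuckles clear of the pan. I let the key up slowly and read the force to confirm the travel.

>>> move_arm(increments=[[0,0,-0.2,0,0,0],[0,0,-0.4,0,0,0],[0,0,-0.4,0,0,0],[0,0,-0.4,0,0,0]])

```text
clock: 12.9
eef_pos: [460.0, -26.8, 72.9]
tool_rot: [-3.142, -0.002, 0.903]
force: [-1.0, 0.7, 3.4]
width: 0.1
```

>>> move_arm(increments=[[0,0,-0.2,0,0,0],[0,0,-0.2,0,0,0],[0,0,-0.2,0,0,0]])

```text
clock: 13.2
eef_pos: [460.2, -26.9, 74.9]
tool_rot: [3.141, -0.002, 0.903]
force: [-0.9, -0.1, 2.1]
width: 0.0
```

>>> move_arm(increments=[[0,0,-0.2,0,0,0],[0,0,-0.2,0,0,0],[0,0,-0.2,0,0,0]])

```text
clock: 13.5
eef_pos: [460.2, -27.1, 77.0]
tool_rot: [3.141, -0.002, 0.903]
force: [0.1, 0.1, 2.3]
width: -0.2
```

>>> move_arm(increments=[[0,0,-0.4,0,0,0],[0,0,-0.4,0,0,0],[0,0,-0.4,0,0,0]])

```text
clock: 13.8
eef_pos: [460.0, -26.9, 81.1]
tool_rot: [3.141, -0.002, 0.903]
force: [-0.2, -0.4, 0.4]
width: 0.1
```

While the key rose, the force read 3.4, 2.1, 2.3, then 0.4 N between z 72.9 and 81. That fits a spring over about 6 mm, so the key was fully down. Lift clear and check once more.

>>> move_arm(increments=[[0,0,-3,0,0,0],[0,0,-7,0,0,0],[-2,0,-11,0,0,0],[-6,0,-14,0,0,0],[-8,0,-15,0,0,0],[-8,0,-15,0,0,0],[-8,0,-15,0,0,0],[-8,0,-15,0,0,0]])

```text
clock: 14.6
eef_pos: [410.3, -88.8, 229.8]
tool_rot: [-3.14, -0.001, 0.904]
force: [0.9, 0.3, -0.0]
width: -0.0
```

```bash
python3 - <<'E'
from h import *
look("scene","s6",(220,150,480,345),3)
s=ctrl.read_state(); print(s["eef_pos"],s["force"],s["clock"])
E
```

```text
[410.31510717 -88.81710515 229.78080198] [1.25968419 0.00166384 0.11199338] 14.65
```

View pics/s6.png

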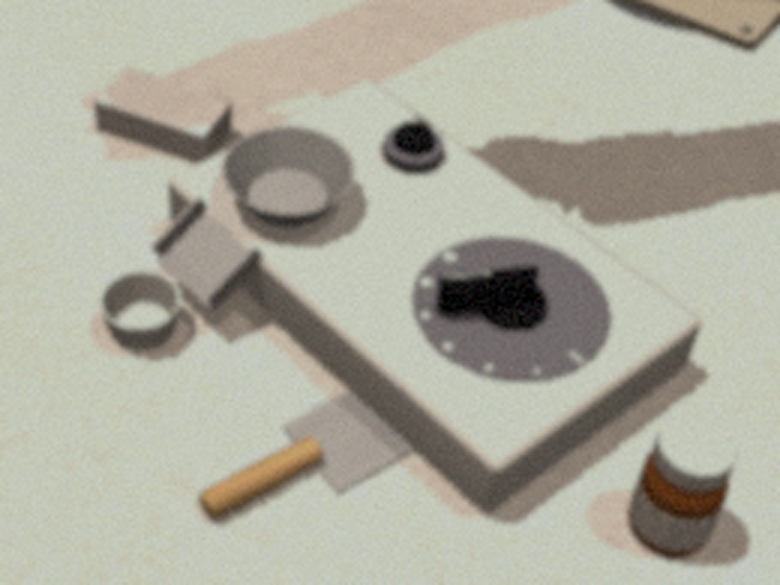

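The key is up (crop 414,137), the pointer is unchanged at speed 4, and the loose things stand where they did. I'm handing the job in.

```bash
python3 -c "
from cell import ctrl; print(ctrl.finish_job())"
```

```text
the job is handed in; nothing more can be done
None
```

I did the job in the order asked and handed it in at about 14.7 s. With the gripper shut, I pushed the pointer from speed 1 back to off. I then lifted over it and pushed from the other side four clicks clockwise to speed 4. Only after that did I press the start key and let it up.

- **Selector:** pictures showed the pointer at the off bar, then at the fourth dot in the top view before the key press. It looked unchanged in the last picture.
- **Start key:** I have no direct reading of its travel. The force rose slowly to about 3 N and then hit a hard stop, where it reached 26 N. It fell back gradually over about 6 mm as I lifted, so I take it the key went fully down. The last picture shows the key up.
- **Disagreement:** the camera put the key top about 5 mm lower than where the fingertip met it. I went by the force readings.
- **Loose items:** the jar, cup, carton and spatula look unmoved in the last picture, and the arm was well clear of everything.

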